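# Wipe porcelain chips off the sample-prep plate

## Task

A porcelain dish has broken on the blue sample-prep plate. Take the orange scraper block by its upright grip, set it down on the plate behind the two white chips and wipe them off the plate's open edge into the steel catch trough, without touching the chips with the gripper. Then stand the scraper upright on the bench again, about where you found it, and let go.

Things in the scene. Friction and masses are not known exactly. Their poses are not given: they have to be found in the camera images.
- station: Fixed blue plate with a steel trough at one end. Origin: plate centre at bench level; x towards the trough (roughly world -y), z up. mm: plate top at z 40, x -94..100, y -79..79; 6 mm thick kerbs to z 48 on the back (-x) and both sides, none at the open edge x 100. Beyond it the trough: inside x 100..196, y -81..81, dark floor z 12, outer walls to z 35.
- scraper: Orange block on a black rubber foot, 180 g, standing loose on the bench near a lower blue and grey eraser (bystander). Origin: centre of its underside, z up. Base 30 mm thick (x), 120 long (y), 25 high; on it an upright grip rib 22 thick (x), 70 long (y), from 25 to 75 mm high, to pinch across the 22 mm. Front and back alike: either long face wipes.
- chip_a: A loose white porcelain chip, flat, about 28 x 20 x 8 mm, 12 g, lying on the blue plate. Origin: about the centre of its underside. It starts at station x -20..+50, y -38..-18 mm.
- chip_b: A loose white porcelain chip like the other, about 27 x 22 x 8 mm, 12 g, lying on the blue plate. Origin: about the centre of its underside. It starts at station x -20..+50, y +18..+38 mm.

How it is judged:
By the outcome, as a careful person would: the job done as asked, in the order asked, and still so for the second after the job is handed in, with the robot touching nothing.
It also fails if it takes over 58 s, if anything falls off the work surface, if the arm or the gripper's body presses on something with over 40 N, if the wrist force passes 120 N, or if a joint passes its speed limit or range.

## Robot

A 6-joint arm with a two-finger parallel gripper is mounted at the origin on the work surface. World frame = base frame: x ahead of the robot, y to its left, z up, the work surface at z = 0. Lengths are in m, angles in degrees, forces in N, time in s.
With the tool pointing down it reaches from about 0.3 to 0.875 m from the base axis. Payload 4.2 kg.
Tool frame: the origin (TCP) lies on the centre line of the jaws, within the pads' length; the fingertips stand 19 mm ahead of it and the grasp point (between the pads) is the TCP; z points along the fingers, y is the line along which they close (so a half turn about z gives the same grasp; the last joint's range is limited). The gripper opens to 85 mm and grips with 20 to 120 N. Pads are 22 mm wide; open, the fingers measure 114 mm over their backs; the gripper's body (76 mm by 85 mm) begins 54 mm behind the grasp point. The pads swing forward as they close: fully open they stand 13 mm farther back than shut.
Start: joints at [63.656, 18.312, 89.639, -0, 72.044, -1.146], TCP at [0.245, 0.52, 0.25] pointing down, gripper open.
Joint ranges: [-177.97, 177.97], [-48.28, 115.42], [12.27, 149.76], [-77.06, 257.06], [2.81, 150.46], [-146.56, 146.56]. Speed limits (degrees/s): [147.25, 147.25, 180, 180, 180, 180].

## Interface

Orientations are given as a 3x3 rotation matrix whose columns are the frame's x, y, z axes.
In Python, from plant import manip gives the robot as it stands.
- The arm moves only by the tool arm_command, never from a script. Its argument "targets" is a list of rows, each a list of 5 numbers: the shift along the world's x, y, z scaled (see below), then the turn about the world's z scaled (see below), then the opening, from -1 (shut) to 1 (fully open). In form: [[dx, dy, dz, roll, fingers], ...]. A call has 1 to 20 rows; each row shifts and turns the commanded pose from where the row before left it; what a row does not reach is not made up. The controller multiplies each number of a shift by 0.25 m and each number of a turn by 360 degrees. A row lasts 1/8 s, in which the tool goes at most 62.5 mm and 10.7 degrees, less where a joint would pass 70% of its speed; a pose out of reach is approached as far as the arm can. A call with a number of a shift or a turn outside -1 to 1 is refused whole. A call with a gripper value outside its range is refused whole. The fingers move at their own pace and stop on an object; "force" is the grip in N (left out, the last holds). Time passes only in rows, so rows that do not move let the fingers close. It gives the time, the measured TCP pose, the force, the opening and the grip force at its end, in the units of the state.
- manip.state(): the state, without advancing time (a new reading comes with each control period).
- manip.read_camera(name): name is "side" or "top"; returns a dict with "img" (400x640x3 uint8, red, green, blue), "fov_y" (degrees; the focal length in pixels is half the picture's height over the tangent of half this angle, whatever the lens; pixels are square), "cx", "cy" (the principal point, pixels), "R" (3x3) and "t" (3): a world point X has camera coordinates R X + t. Camera axes: x right, y down, z forward; pixel columns grow to the right and rows downward; lengths in m; the calibration is good to about 2 mm. A picture is of the moment at which its call begins. There is no depth.
- manip.close_job(): hands the job in; it is judged then, once.
Trained networks look in a picture, given as the dict that the camera call returned (one of the last four; its "shot" number tells which), for a name from the list of things; names that differ only in an ending like _2 or _b are one class to them, and where a whole thing is asked for, a point or a joint stands for the part that bears it (a point fixed in the world has none). Each returns a list of dicts, best first, with "p" (0 to 1); they miss things now and then, are a little off and sometimes report something else, mostly with a low value. They report only what shows in the picture. A call takes as long as a camera call.
- manip.look_for(picture, label): "point" ([x, y, z] in m, in world coordinates, good to about 4 mm: the middle of the surface that is visible of it).
- manip.trace(picture, label): "pixels" (400x640 bool, what is visible of it).
- manip.pinpoint(picture, label): "point" ([x, y, z] in m, in world coordinates, good to about 4 mm: a listed point, or the origin of a listed thing).
The state is a dict: "clock": time; "joints": joint angles; "qd": joint speeds; "tau": joint torques, N m; "tool_pos": TCP position; "ee_rot": TCP orientation; "wrist_force": force on the tool from outside, world axes, zero at the start; "ft_torque": the same for the moment, N m; "grip_width": opening from 0.0 (shut) to 1.0 (fully open); "gripper_force": force on a finger pad.
Only numpy, scipy, OpenCV 4.12 (cv2) and the standard library are available. Lean on these libraries where they do the work, as an engineer would, in place of code of your own. Each camera call takes 0.05 s, during which the arm holds its last target. There are 200 camera calls.

## Working session

There is one attempt and no reset: what is moved stays moved. The work goes in short steps, Python scripts to look and compute and a tool call to move; the robot and the scene stay as the last step left them, time stands still between calls to the robot, and variables do not carry over. Pictures are saved under pics/ and viewed, at most 10 in all, crops included, and the job is handed in when it is done.

Besides the shell and the picture viewer there is one more tool, called after "Emit:" by a JSON object that holds its "api" and its "payload", one argument or row to a line. arm_command: Moves the arm, as the interface text tells. Shifts and turns lie within -1 to 1; 1 stands for 0.25 m of shift or 360 degrees of turn. Its arguments: {"type":"object","properties":{"targets":{"type":"array","items":{"type":"array","items":{"type":"number"}}},"force":{"type":"number"}},"required":["targets"]}

```bash
mkdir -p pics; cat > h.py <<'E'
import numpy as np, cv2
from plant import manip
def K(p):
    f=200/np.tan(np.radians(p["fov_y"])/2); return f
def proj(p,X):
    c=np.asarray(p["R"])@np.asarray(X,float)+np.asarray(p["t"]); f=K(p); return np.array([p["cx"]+f*c[0]/c[2],p["cy"]+f*c[1]/c[2]])
def ray(p,uv,z):
    f=K(p);R=np.asarray(p["R"]);t=np.asarray(p["t"])
    d=R.T@np.array([(uv[0]-p["cx"])/f,(uv[1]-p["cy"])/f,1]); o=-R.T@t
    return o+d*(z-o[2])/d[2]
def save(p,n): cv2.imwrite("pics/"+n,p["img"][:,:,::-1])
E
python3 - <<'E'
from h import *
np.set_printoptions(precision=4,suppress=True)
for c in("top","side"):
    p=manip.read_camera(c); save(p,c+"0.png"); print(c,-np.asarray(p["R"]).T@p["t"])
    for l in("station","scraper","chip_a","chip_b"):
        for fn in("look_for","pinpoint"):
            for r in getattr(manip,fn)(p,l)[:3]: print(l,fn,np.array(r["point"]),round(r["p"],2),proj(p,r["point"]))
        for r in manip.trace(p,l)[:2]:
            m=r["pixels"].astype(np.uint8); 
            if m.any(): print(l,"trace",m.sum(),cv2.minAreaRect(np.argwhere(m)[:,::-1].astype(np.float32)),round(r["p"],2))
s=manip.state();print(s)
E
```

```text
top [ 0.4811 -0.0717  0.7856]
station look_for [0.472  0.1863 0.0391] 0.67 [188.3665 229.9327]
station pinpoint [ 0.4906  0.2381 -0.0003] 0.72 [170.8664 220.6256]
station trace 12687 ((186.2591094970703, 228.9123992919922), (153.52804565429688, 86.46099853515625), 19.98310661315918) 0.58
scraper look_for [ 0.547  -0.2058  0.0384] 0.75 [381.7917 197.0199]
scraper pinpoint [ 0.5487 -0.2117 -0.0023] 0.81 [381.1373 197.8774]
scraper trace 984 ((382.1122131347656, 196.04344177246094), (18.711528778076172, 57.27773666381836), 21.161258697509766) 0.73
chip_a look_for [0.5045 0.2195 0.0483] 0.61 [170.9368 213.3974]
chip_a look_for [0.4777 0.2548 0.045 ] 0.54 [153.3429 226.4331]
chip_a pinpoint [0.5041 0.2209 0.0409] 0.61 [171.6744 213.7253]
chip_a pinpoint [0.4784 0.256  0.0382] 0.53 [154.2499 226.0895]
chip_a trace 101 ((153.5, 226.5), (11.0, 9.0), 90.0) 0.68
chip_b look_for [0.5045 0.2195 0.0483] 0.61 [170.9368 213.3974]
chip_b look_for [0.4777 0.2548 0.045 ] 0.54 [153.3429 226.4331]
chip_b pinpoint [0.5041 0.2209 0.0409] 0.61 [171.6744 213.7253]
chip_b pinpoint [0.4784 0.256  0.0382] 0.53
[... 1083 characters left out ...]
 0.0362] 0.64 [281.7403 142.717 ]
chip_b trace 68 ((282.0, 140.5), (7.0, 10.0), 90.0) 0.57
chip_b trace 56 ((267.5, 136.0), (6.0, 9.0), 90.0) 0.48
{'clock': 1.3, 'joints': array([63.6565, 18.3084, 89.6385, -0.0005, 72.0419, -1.1458]), 'qd': array([-0.1152, -0.0133, -0.079 , -0.0092,  0.0807,  0.0282]), 'tau': array([  0.0006, -41.5403, -23.4413,  -0.0001,   0.0002,   0.    ]), 'tool_pos': array([0.2448, 0.5203, 0.2504]), 'ee_rot': array([[-0.9048,  0.4257,  0.0001],
       [ 0.4257,  0.9048,  0.0002],
       [-0.    ,  0.0002, -1.    ]]), 'wrist_force': array([-0.6215,  0.3403, -0.5502]), 'ft_torque': array([ 0.0286, -0.0166, -0.0189]), 'gripper_force': 0.0, 'grip_width': 0.9976056427111675}
```

View pics/top0.png

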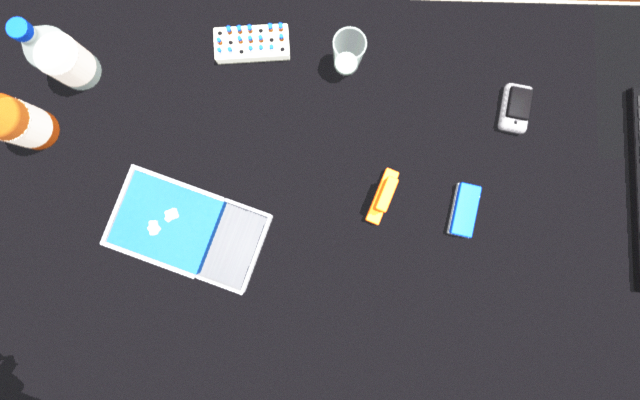

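View pics/side0.png

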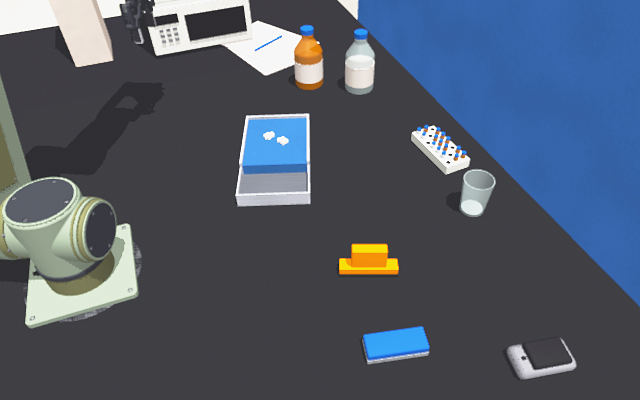

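The top view shows the plate at about (165,222) with chips at (171,214) and (153,227). The trough is to its right at (237,246), the scraper at (382,196) and the eraser at (465,210). The side view agrees. Next I fit the scraper and plate poses precisely in both views.

```bash
cat >> h.py <<'E'
from scipy.optimize import minimize
def box(x0,x1,y0,y1,z0,z1): return np.array([[x,y,z] for x in(x0,x1) for y in(y0,y1) for z in(z0,z1)])/1000
SCR=[box(-15,15,-60,60,0,25),box(-11,11,-35,35,25,75)]
PLT=[box(-94,100,-79,79,40,40)]
def hsv(p,lo,hi): return cv2.inRange(cv2.cvtColor(p["img"],cv2.COLOR_RGB2HSV),lo,hi)
def render(p,parts,v,S=4):
    a=np.radians(v[3]);R=np.array([[np.cos(a),-np.sin(a),0],[np.sin(a),np.cos(a),0],[0,0,1]])
    m=np.zeros((400*S,640*S),np.uint8)
    for b in parts:
        q=np.array([proj(p,R@x+v[:3]) for x in b])
        cv2.fillConvexPoly(m,cv2.convexHull(np.round((q+.5)*S*16-8).astype(np.int32)),255,shift=4)
    return cv2.resize(m,(640,400),interpolation=cv2.INTER_AREA)
def fit(ps,masks,parts,v0,fz=None,only=None):
    def c(v):
        w=np.array([v[0],v[1],v[2] if fz is None else fz,v[3]*1000]) 
        return sum(cv2.absdiff(render(p,parts,w),m).sum()/255/ (m.sum()/255) for p,m in zip(ps,masks))
    x0=np.array([v0[0],v0[1],v0[2],v0[3]/1000])
    s=np.vstack([x0]+[x0+d for d in np.diag([.006,.006,.006,.005])])
    r=minimize(c,x0,method="Nelder-Mead",options=dict(initial_simplex=s,xatol=1e-5,fatol=1e-5,maxiter=300))
    return np.array([r.x[0],r.x[1],r.x[2],r.x[3]*1000]),r.fun
E
python3 - <<'E'
from h import *
np.set_printoptions(precision=4,suppress=True)
T=manip.read_camera("top");S=manip.read_camera("side")
ms=[]
for p in(T,S):
    m=hsv(p,(8,120,80),(28,255,255)); t=manip.trace(p,"scraper")[0]["pixels"].astype(np.uint8)
    m&=cv2.dilate(t,np.ones((9,9)))*255; ms.append(m)
for yaw in(20,-20): print("scr both",fit([T,S],ms,SCR,[.55,-.211,0,yaw]))
y=-20
for i,p in enumerate((T,S)): print(fit([p],ms[i:i+1],SCR,[.55,-.211,0,-15],fz=0.0))
ms=[]
for p in(T,S):
    m=hsv(p,(85,120,150),(115,255,255)); n,l,st,_=cv2.connectedComponentsWithStats(m)
    u=proj(p,[.472,.23,.04]).astype(int); k=l[u[1],u[0]]; m=(l==k).astype(np.uint8)*255
    m=cv2.morphologyEx(m,cv2.MORPH_CLOSE,np.ones((15,15)));print(st[k]);ms.append(m)
for yaw in(-70,-110): print("plate",fit([T,S],ms,PLT,[.485,.236,0,yaw]))
print(fit(ms and [T],ms[:1],PLT,[.485,.236,0,-70],fz=0))
v,_=fit([T,S],ms,PLT,[.485,.236,0,-70 ])
for z in(0.048,):
  for p in(T,S):
    for r in manip.look_for(p,"chip_a")[:2]:
        print("chip",r["point"],r["p"])
    m=cv2.inRange(p["img"],(200,200,200),(255,255,255))&cv2.erode(ms[0 if p is T else 1],np.ones((9,9)))
    n,l,st,c=cv2.connectedComponentsWithStats(m)
    for i in range(1,n):
        if st[i][4]>15: print("white",c[i],st[i],ray(p,c[i],.048))
E
```

```text
scr both (array([ 0.5564, -0.1992, -0.0167, 68.3843]), np.float64(1.9908595415870167))
scr both (array([ 0.5513, -0.2103, -0.0009, 68.4302]), np.float64(1.74801282041079))
(array([ 0.5644, -0.2082, -0.0712, 59.4238]), np.float64(1.920113199919143))
(array([ 0.5517, -0.2095, -0.0594, 71.228 ]), np.float64(0.12480572281406002))
[     0      0    640    400 254768]
[ 242  118   65   56 3118]
plate (array([   0.4969,    0.2707,   -0.0265, -108.4422]), np.float64(1.1660455208295277))
plate (array([   0.4839,    0.2286,   -0.0176, -108.3195]), np.float64(1.1106569851616463))
(array([ 0.2561,  0.2777,  0.0393, 27.3521]), np.float64(0.9684009318879755))
chip [0.4767, 0.2547, 0.0463] 0.69
chip [0.5038, 0.2176, 0.0497] 0.5
white [557.2787   1.5235] [441   0 199   5 531] [ 0.968 -0.572  0.048]
white [251.2051  43.8339] [ 213   23   77   41 2336] [0.8604 0.0702 0.048 ]
white [60.4898 56.2822] [  22   25   75   62 2842] [0.8245 0.4628 0.048 ]
white [346.6205  54.5134] [333  26  34  48 635] [ 0.8421 -0.1286  0.048 ]
white [512.479  113.7506] [500  83  32  50 453] [ 0.724  -0.4726  0.048 ]
white [ 35.0924 127.8191] [   9  100   44   47 1006] [0.6732 0.5038 0.048 ]
white [213.0455 239.1831] [ 100  164  173  131 5494] [0.4546 0.1332 0.048 ]
white [390.7843 173.2941] [385 170  12   7  51] [ 0.5949 -0.222   0.048 ]
white [386.9205 193.1004] [378 178  19  32 239] [ 0.5543 -0.2144  0.048 ]
white [170.6813 214.3562] [164 208  15  15 160] [0.5026 0.22   0.048 ]
white [374.3235 217.5588] [368 214  13   9  68] [ 0.5043 -0.1893  0.048 ]
white [153.0848 227.2788] [147 220  14  16 165] [0.476  0.2539 0.048 ]
chip [0.5012, 0.2164, 0.043] 0.56
chip [0.4741, 0.2461, 0.0489] 0.46
white [268.4478 134.9403] [263 131  12   9  67] [0.4747 0.2498 0.048 ]
white [282.2394 140.    ] [277 136  12   9  71] [0.5016 0.2158 0.048 ]
```

```bash
python3 - <<'E'
from h import *
np.set_printoptions(precision=4,suppress=True)
T=manip.read_camera("top");S=manip.read_camera("side")
for u in((382,196),(386,193),(150,200),(130,230),(171,214),(237,246)): print(u,T["img"][u[1],u[0]])
for u in((368,254),(368,266),(256,130)): print(u,S["img"][u[1],u[0]])
save(T,"t1.png")
E
```

```text
(382, 196) [255 255 203]
(386, 193) [255 255 204]
(150, 200) [151 242 255]
(130, 230) [148 240 255]
(171, 214) [255 255 255]
(237, 246) [239 241 245]
(368, 254) [245 145  10]
(368, 266) [245 143  10]
(256, 130) [ 80 166 242]
```

View pics/t1.png

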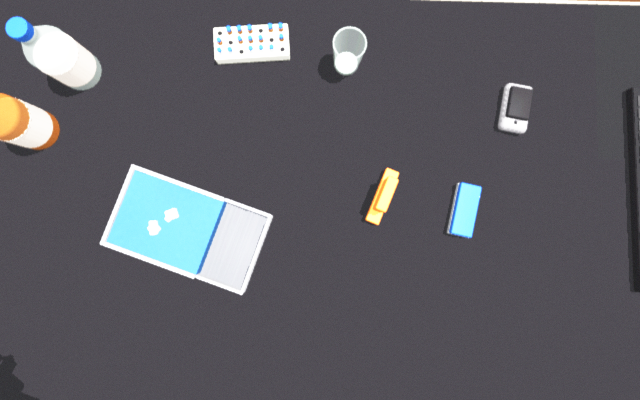

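```bash
python3 - <<'E'
from h import *
im=cv2.imread("pics/t1.png")[:,:,::-1]
T=manip.read_camera("top")
for u in((382,196),(386,193),(150,200),(130,230),(380,218),(20,100),(465,210),(212,238)): print(u,im[u[1],u[0]],T["img"][u[1],u[0]])
E
```

```text
(382, 196) [255 255 203] [255 255 204]
(386, 193) [255 255 204] [255 255 204]
(150, 200) [151 242 255] [156 243 255]
(130, 230) [148 240 255] [150 241 255]
(380, 218) [255 254 156] [255 254 158]
(20, 100) [251 238 216] [251 238 217]
(465, 210) [169 251 255] [169 251 255]
(212, 238) [ 91 137 198] [ 94 139 202]
```

```bash
cat > f.py <<'E'
from h import *
np.set_printoptions(precision=4,suppress=True)
def scr_masks(T,S,near):
    ms=[]
    for p in(T,S):
        m=hsv(p,(8,35,120),(40,255,255)); w=np.zeros_like(m); u=proj(p,near).astype(int)
        cv2.circle(w,tuple(int(a) for a in u),50,255,-1); ms.append(m&w)
    return ms
def white(p,v):
    m=cv2.inRange(p["img"],(215,215,215),(255,255,255))
    pl=render(p,[box(-90,97,-75,75,40,40)],v); return cv2.connectedComponentsWithStats(m&pl)
E
python3 - <<'E'
from f import *
T=manip.read_camera("top");S=manip.read_camera("side")
ms=scr_masks(T,S,[.55,-.21,.03]); print([int(m.sum()/255) for m in ms])
print("both",fit([T,S],ms,SCR,[.55,-.211,0,68]))
for i,p in enumerate((T,S)): print(fit([p],ms[i:i+1],SCR,[.55,-.211,0,68],fz=0.0))
mp=[]
for p in(T,S):
    m=hsv(p,(85,60,225),(115,255,255)); n,l,st,_=cv2.connectedComponentsWithStats(m)
    u=proj(p,[.46,.23,.04]).astype(int); k=l[u[1],u[0]]; m=(l==k).astype(np.uint8)*255
    m=cv2.morphologyEx(m,cv2.MORPH_CLOSE,np.ones((19,19)));print(st[k]);mp.append(m)
v,e=fit([T,S],mp,PLT,[.485,.236,0,-108]);print("plate",v,e)
for i,p in enumerate((T,S)): print(fit([p],mp[i:i+1],PLT,[.485,.236,0,-108],fz=0.0))
a=np.radians(v[3])
for p in(T,S):
    n,l,st,c=white(p,v)
    for i in range(1,n):
        if st[i][4]>15:
            w=ray(p,c[i],.046); d=w-v[:3]; print(c[i],st[i][4],w,"station",np.cos(a)*d[0]+np.sin(a)*d[1],-np.sin(a)*d[0]+np.cos(a)*d[1])
E
```

```text
[974, 1524]
both (array([ 0.5512, -0.2104, -0.0006, 68.5789]), np.float64(0.16637635916358384))
(array([ 0.5511, -0.2102,  0.0003, 68.375 ]), np.float64(0.044477996537424))
(array([ 0.5531, -0.2068,  0.0064, 68.5954]), np.float64(0.11992692089959343))
[ 107  170  118  105 7056]
[ 242  118   65   48 2684]
plate [   0.4897    0.2366   -0.001  -108.8296] 0.04193288176792557
(array([   0.4894,    0.2364,    0.0024, -108.9605]), np.float64(0.027748109120525496))
(array([   0.4895,    0.2358,    0.0024, -108.9143]), np.float64(0.01495192938139705))
[170.7908 214.268 ] 153 [0.5028 0.2206 0.046 ] station 0.010942135685684418 0.017565955542624162
[153.2152 227.1646] 158 [0.4762 0.2545 0.046 ] station -0.01258595454269736 -0.018539682113561568
[268.5692 135.    ] 65 [0.4754 0.2521 0.046 ] station -0.010009361386280504 -0.018502099904800545
[282.3077 139.8154] 65 [0.5026 0.2191 0.046 ] station 0.012445341092136237 0.01784399937487812
```

Emit:
{"api": "arm_command", "payload": {
  "targets": [
    [0.0612, -0.146, 0, 0.0005, 1],
    [0.0612, -0.146, 0, 0.0005, 1],
    [0.0612, -0.146, 0, 0.0005, 1],
    [0.0612, -0.146, 0, 0.0005, 1],
    [0.0612, -0.146, 0, 0.0005, 1],
    [0.0612, -0.146, 0, 0.0005, 1],
    [0.0612, -0.146, 0, 0.0005, 1],
    [0.0612, -0.146, 0, 0.0005, 1],
    [0.0612, -0.146, 0, 0.0005, 1],
    [0.0612, -0.146, 0, 0.0005, 1],
    [0.0612, -0.146, 0, 0.0005, 1],
    [0.0612, -0.146, 0, 0.0005, 1],
    [0.0612, -0.146, 0, 0.0005, 1],
    [0.0612, -0.146, 0, 0.0005, 1],
    [0.0612, -0.146, 0, 0.0005, 1],
    [0.0612, -0.146, 0, 0.0005, 1],
    [0.0612, -0.146, 0, 0.0005, 1],
    [0.0612, -0.146, 0, 0.0005, 1],
    [0.0612, -0.146, 0, 0.0005, 1],
    [0.0612, -0.146, 0, 0.0005, 1]
  ]
}}

```text
clock: 4.35
tool_pos: [0.5512, -0.211, 0.2504]
ee_rot: [[-0.93, 0.368, 0.0], [0.368, 0.93, 0.0], [-0.0, 0.0, -1.0]]
wrist_force: [-0.3, -0.6, -0.0]
grip_width: 1.003
gripper_force: 0.0
```

Emit:
{"api": "arm_command", "payload": {
  "targets": [
    [0, 0, -0.1, 0, 1],
    [0, 0, -0.1, 0, 1],
    [0, 0, -0.1, 0, 1],
    [0, 0, -0.1, 0, 1],
    [0, 0, 0, 0, 1],
    [0, 0, 0, 0, 1]
  ]
}}

```text
clock: 5.1
tool_pos: [0.5515, -0.2099, 0.1513]
ee_rot: [[-0.93, 0.368, 0.002], [0.368, 0.93, -0.001], [-0.002, 0.0, -1.0]]
wrist_force: [0.3, 0.1, 0.4]
grip_width: 1.003
gripper_force: 0.0
```

```bash
python3 - <<'E'
from f import *
S=manip.read_camera("side");save(S,"s2.png")
s=manip.state();print(s["tool_pos"],s["ee_rot"],s["wrist_force"],s["clock"])
y=s["ee_rot"][:,1];print(np.degrees(np.arctan2(y[1],y[0])))
E
```

```text
[ 0.5516 -0.21    0.1516] [[-0.9298  0.3681  0.0023]
 [ 0.3681  0.9298 -0.0008]
 [-0.0025  0.0001 -1.    ]] [ 0.4096  0.3777 -0.5967] 5.15
68.40133449577498
```

View pics/s2.png

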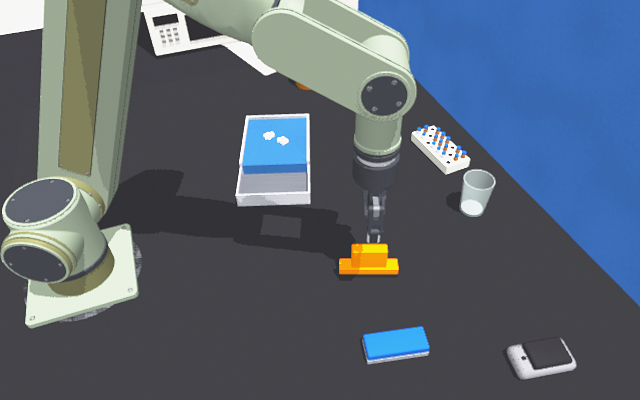

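The side view shows the gripper centred over the rib at about (372,240). I go down and grip.

Emit:
{"api": "arm_command", "payload": {
  "targets": [
    [0, 0, -0.06, 0, 1],
    [0, 0, -0.06, 0, 1],
    [0, 0, -0.06, 0, 1],
    [0, 0, -0.06, 0, 1],
    [0, 0, -0.06, 0, 1],
    [0, 0, -0.06, 0, 1],
    [0, 0, -0.026, 0, 1],
    [0, 0, 0, 0, 1],
    [0, 0, 0, 0, -1],
    [0, 0, 0, 0, -1],
    [0, 0, 0, 0, -1],
    [0, 0, 0, 0, -1],
    [0, 0, 0, 0, -1],
    [0, 0, 0, 0, -1],
    [0, 0, 0, 0, -1],
    [0, 0, 0, 0, -1]
  ],
  "force": 60
}}

```text
clock: 7.15
tool_pos: [0.5511, -0.2098, 0.0542]
ee_rot: [[-0.93, 0.368, 0.001], [0.368, 0.93, -0.0], [-0.001, 0.0, -1.0]]
wrist_force: [-0.3, -0.0, 5.8]
grip_width: 0.251
gripper_force: 59.5
```

Emit:
{"api": "arm_command", "payload": {
  "targets": [
    [0, 0, 0, 0, -1],
    [0, 0, 0, 0, -1],
    [0, 0, 0.06, 0, -1],
    [0, 0, 0.1, 0, -1],
    [0, 0, 0.1, 0, -1],
    [0, 0, 0.1, 0, -1],
    [0, 0, 0, 0, -1],
    [0, 0, 0, 0, -1]
  ]
}}

```text
clock: 8.15
tool_pos: [0.5501, -0.2094, 0.1429]
ee_rot: [[-0.93, 0.368, -0.002], [0.368, 0.93, 0.001], [0.002, 0.0, -1.0]]
wrist_force: [0.4, -0.9, -1.9]
grip_width: 0.25
gripper_force: 58.8
```

```bash
python3 - <<'E'
from f import *
T=manip.read_camera("top");S=manip.read_camera("side");save(S,"s3.png")
ms=scr_masks(T,S,[.55,-.21,.12]); print([int(m.sum()/255) for m in ms])
print("side",fit([S],ms[1:],SCR,[.55,-.211,.09,68.5]))
s=manip.state();print(s["tool_pos"],s["ee_rot"],s["wrist_force"],s["ft_torque"],s["gripper_force"],s["clock"])
E
```

```text
[49, 1365]
side (array([ 0.5638, -0.183 ,  0.0583, 72.2528]), np.float64(0.41834949364361124))
[ 0.55   -0.2093  0.1424] [[-0.9298  0.3681 -0.0027]
 [ 0.3681  0.9298  0.0012]
 [ 0.0029  0.0001 -1.    ]] [-0.1843 -0.0036 -0.9827] [-0.0454 -0.0203 -0.0179] 58.77147316932678 8.25
```

View pics/s3.png

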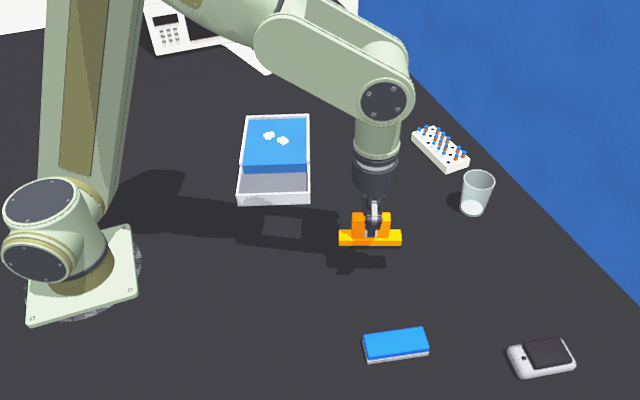

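The side view shows the scraper held level and upright at (370,230), clear of the bench. I carry it behind the chips.

Emit:
{"api": "arm_command", "payload": {
  "targets": [
    [0, 0, 0.06, 0, -1],
    [0, 0.03, 0.06, 0, -1],
    [-0.01, 0.08, 0, 0.0005, -1],
    [-0.01, 0.126, 0, 0.0005, -1],
    [-0.01, 0.126, 0, 0.0005, -1],
    [-0.01, 0.126, 0, 0.0005, -1],
    [-0.01, 0.126, 0, 0.0005, -1],
    [-0.01, 0.126, 0, 0.0005, -1],
    [-0.01, 0.126, 0, 0.0005, -1],
    [-0.01, 0.126, 0, 0.0005, -1],
    [-0.01, 0.126, 0, 0.0005, -1],
    [-0.01, 0.126, 0, 0.0005, -1],
    [-0.01, 0.126, 0, 0.0005, -1],
    [-0.01, 0.126, 0, 0.0005, -1],
    [-0.01, 0.126, 0, 0.0005, -1],
    [-0.01, 0.126, 0, 0.0005, -1],
    [-0.012, 0.126, 0, 0.0005, -1],
    [-0.012, 0.112, 0, 0, -1],
    [0, 0.03, 0, 0, -1],
    [0, 0, 0, 0, -1]
  ]
}}

```text
clock: 10.75
tool_pos: [0.509, 0.2946, 0.1737]
ee_rot: [[-0.947, 0.323, -0.0], [0.323, 0.947, -0.001], [0.0, -0.001, -1.0]]
wrist_force: [0.1, -0.7, -1.7]
grip_width: 0.252
gripper_force: 58.9
```

Emit:
{"api": "arm_command", "payload": {
  "targets": [
    [0, 0, 0, 0, -1],
    [0, 0, 0, 0, -1]
  ]
}}

```text
clock: 11.0
tool_pos: [0.5099, 0.2935, 0.1739]
ee_rot: [[-0.946, 0.325, -0.0], [0.325, 0.946, -0.0], [0.0, -0.0, -1.0]]
wrist_force: [-0.0, -0.4, -0.8]
grip_width: 0.252
gripper_force: 58.9
```

```bash
python3 - <<'E'
from f import *
T=manip.read_camera("top");save(T,"t4.png")
s=manip.state();R=s["ee_rot"];print(s["tool_pos"],R,s["wrist_force"],np.degrees(np.arctan2(R[1,1],R[0,1])))
d=s["tool_pos"][:2]-[.4895,.236]; print("station",d@[-.3239,-.9461],d@[.9461,-.3239])
E
```

```text
[0.5099 0.2935 0.1739] [[-0.9458  0.3249 -0.    ]
 [ 0.3249  0.9458 -0.0001]
 [ 0.     -0.0001 -1.    ]] [ 0.1633 -0.8254 -1.1365] 71.04212728766171
station -0.06104239168348401 0.0006733473002627083
```

View pics/t4.png

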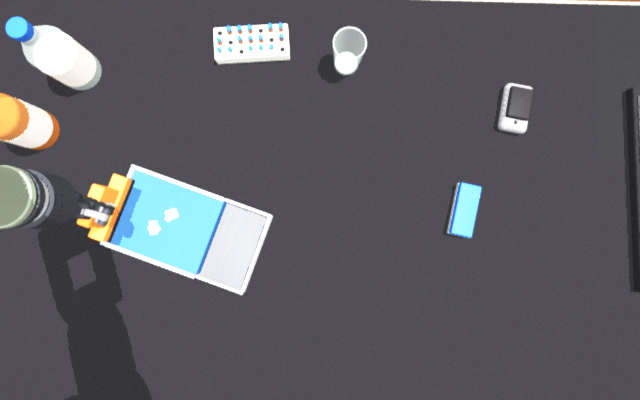

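The top view shows the scraper behind the chips, at (105,208) with parallax from its height. The chips at (171,214) and (153,227) are undisturbed. I lower it.

Emit:
{"api": "arm_command", "payload": {
  "targets": [
    [0, 0, -0.06, 0, -1],
    [0, 0, -0.08, 0, -1],
    [0, 0, -0.08, 0, -1],
    [0, 0, -0.06, 0, -1],
    [0, 0, -0.02, 0, -1],
    [0, 0, 0, 0, -1],
    [0, 0, 0, 0, -1]
  ]
}}

```text
clock: 11.92
tool_pos: [0.5103, 0.2946, 0.0995]
ee_rot: [[-0.946, 0.324, 0.001], [0.324, 0.946, 0.001], [-0.001, 0.001, -1.0]]
wrist_force: [0.0, 0.1, -1.1]
grip_width: 0.251
gripper_force: 58.9
```

Emit:
{"api": "arm_command", "payload": {
  "targets": [
    [0, 0, -0.008, 0, -1],
    [0, 0, -0.008, 0, -1],
    [0, 0, 0, 0, -1],
    [0, 0, 0, 0, -1]
  ]
}}

```text
clock: 12.42
tool_pos: [0.5098, 0.2943, 0.0949]
ee_rot: [[-0.946, 0.324, 0.0], [0.324, 0.946, 0.0], [-0.0, 0.0, -1.0]]
wrist_force: [-0.4, 0.9, -1.9]
grip_width: 0.251
gripper_force: 58.9
```

Emit:
{"api": "arm_command", "payload": {
  "targets": [
    [0, 0, -0.003, 0, -1],
    [0, 0, 0, 0, -1],
    [0, 0, 0, 0, -1]
  ]
}}

```text
clock: 12.8
tool_pos: [0.5099, 0.2944, 0.0943]
ee_rot: [[-0.946, 0.324, 0.0], [0.324, 0.946, 0.0], [-0.0, 0.0, -1.0]]
wrist_force: [-0.0, -0.1, 1.1]
grip_width: 0.255
gripper_force: 59.0
```

Emit:
{"api": "arm_command", "payload": {
  "targets": [
    [0, 0, -0.003, 0, -1],
    [0, 0, 0, 0, -1],
    [0, 0, 0, 0, -1]
  ]
}}

```text
clock: 13.18
tool_pos: [0.5099, 0.2943, 0.0942]
ee_rot: [[-0.946, 0.324, 0.001], [0.324, 0.946, 0.0], [-0.0, 0.001, -1.0]]
wrist_force: [-1.0, -0.4, 5.9]
grip_width: 0.249
gripper_force: 59.8
```

Contact with the plate at about 7 N. I start the wipe.

Emit:
{"api": "arm_command", "payload": {
  "targets": [
    [-0.005, -0.0146, 0, 0, -1],
    [-0.0097, -0.0284, 0, 0, -1],
    [-0.0097, -0.0284, 0, 0, -1],
    [-0.0097, -0.0284, 0, 0, -1],
    [-0.0097, -0.0284, 0, 0, -1],
    [-0.0097, -0.0284, 0, 0, -1],
    [-0.0097, -0.0284, 0, 0, -1],
    [-0.0097, -0.0284, 0, 0, -1],
    [-0.0097, -0.0284, 0, 0, -1],
    [-0.0097, -0.0284, 0, 0, -1],
    [0, 0, 0, 0, -1]
  ]
}}

```text
clock: 14.55
tool_pos: [0.4874, 0.2262, 0.0942]
ee_rot: [[-0.946, 0.324, 0.002], [0.324, 0.946, 0.001], [-0.002, 0.001, -1.0]]
wrist_force: [1.9, 1.2, 7.5]
grip_width: 0.25
gripper_force: 60.1
```

```bash
python3 - <<'E'
from f import *
T=manip.read_camera("top");S=manip.read_camera("side")
cv2.imwrite("pics/c5.png",cv2.resize(np.hstack([T["img"][150:310,90:290],S["img"][90:220,190:360].repeat(1,0) if 0 else cv2.resize(S["img"][90:220,190:360],(200,160))]),None,fx=2,fy=2)[:,:,::-1])
s=manip.state();print(s["tool_pos"],s["wrist_force"])
d=s["tool_pos"][:2]-[.4895,.236]; print("station",d@[-.3239,-.9461],d@[.9461,-.3239])
E
```

```text
[0.4874 0.2262 0.0942] [ 1.078  -0.5989  7.2918]
station 0.009937721570906418 0.0011534375159159907
```

View pics/c5.png

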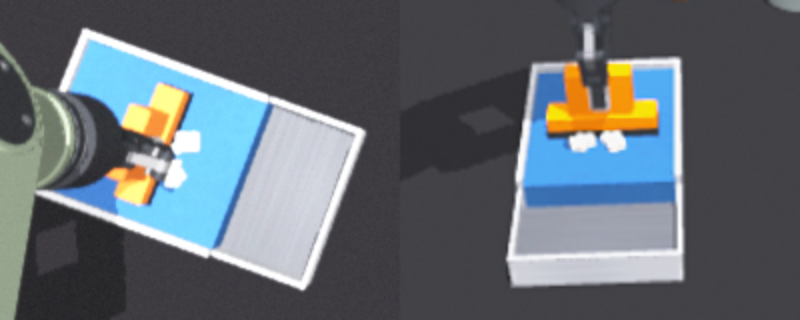

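The crop shows both chips against the scraper's front face, with the gripper well above them. I continue past the edge.

Emit:
{"api": "arm_command", "payload": {
  "targets": [
    [-0.0097, -0.0284, 0, 0, -1],
    [-0.0097, -0.0284, 0, 0, -1],
    [-0.0097, -0.0284, 0, 0, -1],
    [-0.0097, -0.0284, 0, 0, -1],
    [-0.0097, -0.0284, 0, 0, -1],
    [-0.0097, -0.0284, 0, 0, -1],
    [-0.0097, -0.0284, 0, 0, -1],
    [-0.0097, -0.0284, 0, 0, -1],
    [-0.0097, -0.0284, 0, 0, -1],
    [-0.0097, -0.0284, 0, 0, -1],
    [-0.0097, -0.0284, 0.001, 0, -1],
    [-0.0097, -0.0284, 0.001, 0, -1],
    [-0.0097, -0.0284, 0.001, 0, -1],
    [-0.0097, -0.0284, 0.001, 0, -1],
    [0, 0, 0, 0, -1],
    [0, 0, 0, 0, -1]
  ]
}}

```text
clock: 16.65
tool_pos: [0.4518, 0.1268, 0.0936]
ee_rot: [[-0.946, 0.324, -0.002], [0.324, 0.946, -0.001], [0.002, -0.002, -1.0]]
wrist_force: [-0.0, 0.0, -2.5]
grip_width: 0.25
gripper_force: 58.9
```

```bash
python3 - <<'E'
from f import *
T=manip.read_camera("top");S=manip.read_camera("side")
cv2.imwrite("pics/c6.png",cv2.resize(np.hstack([T["img"][150:310,90:290],cv2.resize(S["img"][90:220,190:360],(200,160))]),None,fx=2,fy=2)[:,:,::-1])
s=manip.state();print(s["tool_pos"],s["wrist_force"])
d=s["tool_pos"][:2]-[.4895,.236]; print("station",d@[-.3239,-.9461],d@[.9461,-.3239])
E
```

```text
[0.4523 0.1272 0.0938] [-0.0699  0.1632 -1.833 ]
station 0.11500420274224192 6.508490539613998e-05
```

View pics/c6.png

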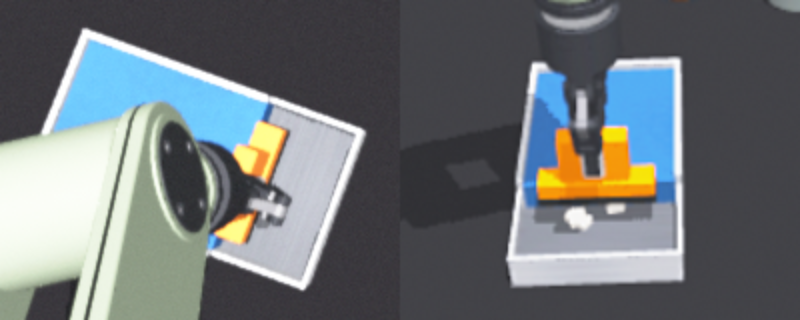

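Both chips lie on the trough floor, at about (578,217) and (615,208) in the crop. I lift and return the scraper.

Emit:
{"api": "arm_command", "payload": {
  "targets": [
    [0, 0, 0.03, 0, -1],
    [0, 0, 0.08, 0, -1],
    [0, 0, 0.1, 0, -1],
    [0, 0, 0.08, 0, -1],
    [0.01, -0.04, 0.03, -0.0005, -1],
    [0.03, -0.1, 0, -0.0005, -1],
    [0.035, -0.12, 0, -0.0005, -1],
    [0.035, -0.12, 0, -0.0005, -1],
    [0.035, -0.12, 0, -0.0005, -1],
    [0.035, -0.12, 0, -0.0005, -1],
    [0.035, -0.12, 0, -0.0005, -1],
    [0.035, -0.12, 0, -0.0005, -1],
    [0.035, -0.12, 0, -0.0005, -1],
    [0.035, -0.12, 0, -0.0005, -1],
    [0.035, -0.12, 0, -0.0005, -1],
    [0.035, -0.1, 0, -0.0005, -1],
    [0.03, -0.047, 0, -0.0005, -1],
    [0.011, 0, 0, -0.0005, -1],
    [0, 0, 0, -0.0005, -1],
    [0, 0, 0, 0, -1]
  ]
}}

```text
clock: 19.25
tool_pos: [0.5603, -0.2135, 0.1743]
ee_rot: [[-0.93, 0.367, -0.0], [0.367, 0.93, 0.0], [0.001, 0.0, -1.0]]
wrist_force: [0.4, 0.6, -1.1]
grip_width: 0.248
gripper_force: 58.9
```

Emit:
{"api": "arm_command", "payload": {
  "targets": [
    [0, 0, -0.06, 0, -1],
    [0, 0, -0.08, 0, -1],
    [0, 0, -0.08, 0, -1],
    [0, 0, -0.08, 0, -1],
    [0, 0, -0.08, 0, -1],
    [0, 0, -0.04, 0, -1],
    [0, 0, -0.02, 0, -1],
    [0, 0, 0, 0, -1],
    [0, 0, 0, 0, -1]
  ]
}}

```text
clock: 20.38
tool_pos: [0.561, -0.2146, 0.065]
ee_rot: [[-0.93, 0.368, 0.001], [0.368, 0.93, -0.0], [-0.001, 0.0, -1.0]]
wrist_force: [0.4, -0.4, -1.7]
grip_width: 0.251
gripper_force: 58.9
```

Emit:
{"api": "arm_command", "payload": {
  "targets": [
    [-0.019, 0.009, 0, 0, -1],
    [-0.019, 0.009, 0, 0, -1],
    [0, 0, -0.02, 0, -1],
    [0, 0, -0.016, 0, -1],
    [0, 0, 0, 0, -1],
    [0, 0, 0, 0, -1]
  ]
}}

```text
clock: 21.12
tool_pos: [0.5512, -0.21, 0.0552]
ee_rot: [[-0.93, 0.368, 0.0], [0.368, 0.93, 0.0], [0.0, 0.0, -1.0]]
wrist_force: [-0.6, 0.5, -1.8]
grip_width: 0.252
gripper_force: 58.9
```

Emit:
{"api": "arm_command", "payload": {
  "targets": [
    [0, 0, -0.004, 0, -1],
    [0, 0, 0, 0, -1],
    [0, 0, 0, 0, -1]
  ]
}}

```text
clock: 21.5
tool_pos: [0.5511, -0.2099, 0.0544]
ee_rot: [[-0.93, 0.368, 0.0], [0.368, 0.93, 0.0], [-0.0, 0.0, -1.0]]
wrist_force: [0.6, 0.1, -1.4]
grip_width: 0.25
gripper_force: 58.9
```

Emit:
{"api": "arm_command", "payload": {
  "targets": [
    [0, 0, -0.003, 0, -1],
    [0, 0, 0, 0, -1],
    [0, 0, 0, 0, -1]
  ]
}}

```text
clock: 21.88
tool_pos: [0.5511, -0.2099, 0.0542]
ee_rot: [[-0.93, 0.368, 0.0], [0.368, 0.93, -0.0], [-0.0, 0.0, -1.0]]
wrist_force: [-1.2, -0.4, 5.3]
grip_width: 0.249
gripper_force: 59.7
```

Contact with the bench. I release and retreat.

Emit:
{"api": "arm_command", "payload": {
  "targets": [
    [0, 0, 0, 0, 1],
    [0, 0, 0, 0, 1],
    [0, 0, 0, 0, 1],
    [0, 0, 0, 0, 1],
    [0, 0, 0, 0, 1],
    [0, 0, 0, 0, 1],
    [0, 0, 0, 0, 1],
    [0, 0, 0.06, 0, 1],
    [0, 0, 0.1, 0, 1],
    [0, 0, 0.12, 0, 1],
    [0, 0, 0.12, 0, 1],
    [0, 0, 0.12, 0, 1],
    [0, 0, 0.12, 0, 1],
    [-0.1, 0, 0.06, 0, 1],
    [-0.12, 0, 0, 0, 1],
    [-0.12, 0, 0, 0, 1],
    [-0.12, 0, 0, 0, 1],
    [-0.12, 0, 0, 0, 1],
    [0, 0, 0, 0, 1],
    [0, 0, 0, 0, 1]
  ]
}}

```text
clock: 24.38
tool_pos: [0.4069, -0.2102, 0.2295]
ee_rot: [[-0.93, 0.368, 0.002], [0.368, 0.93, -0.001], [-0.003, 0.0, -1.0]]
wrist_force: [0.5, 0.1, 0.2]
grip_width: 0.997
gripper_force: 0.0
```

```bash
python3 - <<'E'
from f import *
T=manip.read_camera("top");S=manip.read_camera("side");save(S,"s7.png")
ms=scr_masks(T,S,[.55,-.21,.03])
for i,p in enumerate((T,S)): print(int(ms[i].sum()/255),fit([p],ms[i:i+1],SCR,[.55,-.211,0,68],fz=0.0))
print(manip.state()["tool_pos"],manip.state()["clock"])
for p in(T,S):
  for r in manip.look_for(p,"chip_a")[:2]:
    d=np.array(r["point"][:2])-[.4895,.236]; print(r["p"],r["point"],d@[-.3239,-.9461],d@[.9461,-.3239])
E
```

```text
943 (array([ 0.5512, -0.2106,  0.0042, 68.1239]), np.float64(0.0608695652173913))
1534 (array([ 0.5527, -0.2082,  0.0047, 68.8007]), np.float64(0.11477362783444538))
[ 0.4071 -0.2101  0.229 ] 24.475
0.48 [0.4315, 0.1269, 0.0193] 0.12200570999999999 -0.019536310000000008
0.43 [0.4688, 0.125, 0.0342] 0.11172183 0.01636863
0.46 [0.428, 0.1189, 0.0216] 0.13070816 -0.02025646000000001
```

View pics/s7.png

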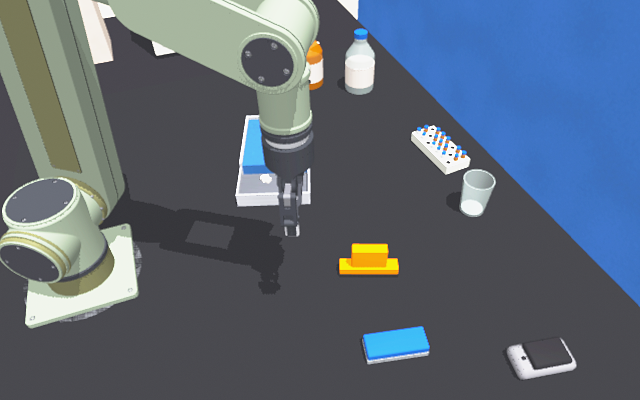

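The scraper stands where it was, at (368,260), and one chip shows in the trough at (266,178). The arm hides the other, so I move aside and check both.

Emit:
{"api": "arm_command", "payload": {
  "targets": [
    [0.1, -0.1, 0.1, 0, 1],
    [0.12, -0.1, 0.1, 0, 1],
    [0.12, -0.1, 0.1, 0, 1],
    [0.12, -0.1, 0, 0, 1],
    [0.12, -0.1, 0, 0, 1],
    [0, 0, 0, 0, 1],
    [0, 0, 0, 0, 1]
  ]
}}

```text
clock: 25.45
tool_pos: [0.5509, -0.3345, 0.3029]
ee_rot: [[-0.93, 0.368, -0.001], [0.368, 0.93, 0.001], [0.002, 0.001, -1.0]]
wrist_force: [-0.2, 0.1, -0.5]
grip_width: 0.999
gripper_force: 0.0
```

```bash
python3 - <<'E'
from f import *
T=manip.read_camera("top");S=manip.read_camera("side")
cv2.imwrite("pics/c8.png",np.hstack([cv2.resize(T["img"][190:300,180:290],(400,400),interpolation=cv2.INTER_CUBIC),cv2.resize(S["img"][140:215,230:320],(400,333),interpolation=cv2.INTER_CUBIC)[:,:,:].__class__((400,400,3),np.uint8) if 0 else cv2.resize(S["img"][135:215,235:315],(400,400),interpolation=cv2.INTER_CUBIC)])[:,:,::-1])
for p in(T,S):
  for r in manip.look_for(p,"chip_a")[:3]:
    d=np.array(r["point"][:2])-[.4895,.236]; print(r["p"],r["point"],d@[-.3239,-.9461],d@[.9461,-.3239],proj(p,r["point"]))
v=[.4895,.236,0,-108.9]
print(white(T,v)[2],white(S,v)[2])
E
```

```text
0.67 [0.433, 0.1253, 0.018] 0.12303362000000001 -0.017598919999999997 [220.4597 249.28  ]
0.66 [0.4303, 0.1219, 0.0223] 0.12712489 -0.01905212999999998 [266.185  177.1378]
0.5 [0.4653, 0.1234, 0.0225] 0.11436924000000001 0.013575519999999997 [279.8477 173.1825]
[[     0      0    640    400 256000]] [[     0      0    640    400 256000]]
```

View pics/c8.png

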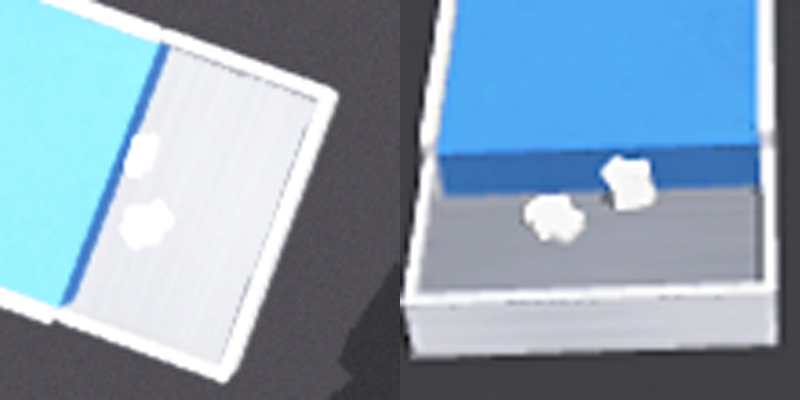

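Both chips are in the trough: one flat, the other leaning on the wall below the plate edge. The plate is clear and the scraper is standing. I hand in.

```bash
python3 -c "
from plant import manip
print(manip.close_job())"
```

```text
the job is handed in; nothing more can be done
None
```

I wiped both chips into the trough, where one lies flat and the other leans against the plate's end wall. The scraper is upright on the bench within about 1–2 mm of where it started, and I handed the job in at about 25.5 s; no verdict was shown.

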